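# Prove the guard interlock of a wood lathe

## Task

The lathe is isolated and its chuck guard's interlock has to be proved by hand. Lift the guard's latch bar (the one with the ball knob) out of its keeper and swing the gate wide open; then press the roller lever of the switch on the latch post just until it clicks, hold it there for about half a second and let it spring back, never driving it on towards its stop. Leave the gate open and the other things on the bench undisturbed.

Things in the scene. Friction and masses are not known exactly. Their poses are not given: they have to be found in the camera images.
- lathe: Mini wood lathe, fixed (white headstock, green bed), with a low steel chuck guard on the robot's side: two 25 mm posts, gate between them. Origin: bench level, mid gateway. x points through the gateway to the spindle, y along the bed to the headstock, z up. Chuck, blank, tool rest: x over 60 mm, up to 230 mm high; headstock: x over 40, y over 100 mm, 265 mm high, ball knob on it to 303 mm.
- gate_hinge (a point): On the gate's upright hinge axis, at (0, 105, 240) mm in the lathe's frame, axes as the lathe; fixed. Hinge post at y = +130 mm, latch post at y = -115 mm, both 245 mm tall. The gate, a 14 mm thick steel frame with a clear pane, spans 95 to 240 mm in height and shuts in the plane x = 0, from the hinge to y = -95 mm.
- gate (a joint): Gate angle, rad: 0 shut, grows as the free end (at the latch post) swings out towards the robot, up to 1.5. It stays where it is left (hinge friction 0.2 N m). Over 0.75 counts as open; 0.95 is a good place to leave it. It cannot open while the latch bar is down.
- latch (a joint): Angle of the flat steel latch bar on the gate's front, rad: 0 down in its keeper on the latch post, where it falls by its own weight; up to 0.35 lifted. Its free end clears the keeper's lip above 0.12; lift to 0.2 to 0.25. Once the gate is 0.3 open the bar may be lowered again.
- latch_knob (a point): Centre of the black ball knob, 26 mm across, on an 8 mm stem on the latch bar: with the gate shut and the bar down at (-14.5, -20, 272) mm in the lathe's frame, 32 mm above the gate's top edge and 125 mm from its hinge. Pinch it from above, one finger before and one behind the gate (finger tips no lower than 245 mm); at that height nothing else stands within 45 mm. The same grip pulls the gate.
- latch_pivot (a point): Pivot of the latch bar, on the gate and moving with it; its axis is square to the gate. The knob lies 75 mm from it along the gate towards the free end and 50 mm above it when the bar is down, so in lifting the knob also moves towards the hinge: at 0.25 rad 17 mm up and 15 mm towards the hinge.
- switch_lever (a joint): Angle of the switch's roller lever, rad: 0 free, grows as the roller is pushed along the lathe's +x. Clicks at 0.20 (roller pushed 11 mm); beyond 0.32 (17 mm) is harmful overtravel; hard stop 0.40. Aim for 0.24 to 0.27 (14 mm). Spring at the roller: 1.1 N free, 2.4 N at the click, 3.1 N at 0.32. The shut gate's striker bolt holds it at about 0.23; it springs to 0 as the gate opens.
- roller (a point): Centre of a white roller, 14 mm across, 12 mm tall, axis upright, on the 55 mm steel lever of a black microswitch (56 x 26 x 20 mm) on a bracket on the latch post. When free at (14, -87, 266) mm in the lathe's frame, at the click (24, -85, 266). Free air below and in front with the gate open; post top (245 mm high) and bracket (250 mm high) begin 15 mm beside it (-y). Press with the finger tips.
- lever_pivot (a point): Pivot of the roller lever, upright axis, at (30, -140, 266) mm in the lathe's frame, axes as the lathe; fixed.
- gouge: Bystander, to be left where it is: turning gouge lying down: 235 mm turned wooden handle (30 mm thick) and 160 mm steel blade. Origin: centre of its underside.
- square_blank: Bystander, to be left where it is: square wooden turning blank, 200 x 42 x 42 mm, lying down. Origin: centre of its underside.
- round_blank: Bystander, to be left where it is: dark round wooden blank, 42 mm thick, 170 mm long, lying down. Origin: centre of its underside.
- chuck_key: Bystander, to be left where it is: steel T-shaped chuck key lying flat, 110 mm long with a 90 mm cross bar. Origin: centre of its underside.
- wax_tin: Bystander, to be left where it is: flat aluminium wax tin, 90 mm across, 45 mm tall. Origin: centre of its underside.
- glue_bottle: Bystander, to be left where it is: white glue bottle, 60 mm across, 150 mm tall, standing. Origin: centre of its underside.
- ear_muffs: Bystander, to be left where it is: grey ear muffs with a black head band, lying down, about 75 mm tall at the cups. Origin: centre of its underside.

How it is judged (in metres and radians):
On the way, in this order (a step that is already met when the one before it is completed fails the run):
1. the latch has been lifted and the gate swung open (gate angle over 0.75 rad) (value of joint gate above 0.75 rad), for 0.2 s.
2. with the gate open, the roller lever is pressed past its click (over 0.20 rad) and held there for about half a second (value of joint switch_lever above 0.2 rad and value of joint gate above 0.75 rad), for 0.4 s.
At the end, for the whole second after the job is handed in: The gate stands open (over 0.75 rad) and still, the latch bar hangs down and the roller lever has sprung back free (both under 0.05 rad), and every bystander is within 30 mm of where it was (value of joint gate above 0.75 rad and velocity of joint gate between -0.05 and 0.05 rad/s and value of joint each of switch_lever, latch below 0.05 rad and distance of each of gouge, square_blank, round_blank, chuck_key, wax_tin, glue_bottle, ear_muffs from where it was at the start of the episode below 0.03 m); the robot touches nothing.
It fails at once if the roller lever is driven beyond its click into overtravel (over 0.32 rad) (value of joint switch_lever above 0.32 rad).
It fails at once if a bystander on the bench is moved by more than 30 mm (distance of any of gouge, square_blank, round_blank, chuck_key, wax_tin, glue_bottle, ear_muffs from where it was at the start of the episode above 0.03 m).
It also fails if it takes over 54 s, if anything falls off the work surface, if the arm or the gripper's body presses on something with over 40 N, if the wrist force passes 120 N, or if a joint passes its speed limit or range.

## Robot

A 6-joint arm with a two-finger parallel gripper is mounted at the origin on the work surface. World frame = base frame: x ahead of the robot, y to its left, z up, the work surface at z = 0. Lengths are in m, angles in degrees, forces in N, time in s.
With the tool pointing down it reaches from about 0.4 to 0.825 m from the base axis. Payload 7 kg.
Tool frame: the origin (TCP) lies midway between the tips of the shut fingers; the grasp point (between the pads) lies 19 mm behind it (ctrl.grasp_offset is the distance from the TCP to the grasp point, in m); z points along the fingers, x is the direction in which the jaws open and shut, and the axes are right-handed (so a half turn about z gives the same grasp; the last joint's range is limited). The gripper opens to 88 mm and grips with 3 to 60 N. Pads are 19 mm wide; open, the fingers measure 130 mm over their backs; the gripper's body (78 mm by 193 mm) begins 47 mm behind the grasp point.
Start: joints at [84.861, 20.546, 0.682, 0, -70.136, -16.507], TCP at [0.249, 0.627, 0.227] pointing down, gripper open.
Joint ranges: [-176.03, 176.03], [-82.01, 121.73], [-58.28, 71.71], [-173.87, 95.51], [-174.79, -0.11], [-173.66, 173.66]. Speed limits (degrees/s): [136.94, 136.94, 172.46, 180, 180, 180].

## Interface

Orientations are given as [roll, pitch, yaw] about the fixed x, y, z axes, in that order (R = Rz(yaw) Ry(pitch) Rx(roll)).
In Python, from plant import sensors, snapshot, order, ctrl gives the robot as it stands.
- The arm moves only by the tool send_rows, never from a script. Its argument "commands" is a list of rows, each a list of 3 entries, a list of its own where there are three numbers: the closure, from 0 (fully open) to 1 (shut), then the shift along the world's x, y, z in units of 0.25 m (1.0 is 0.25 m), then the turn, a rotation vector about the world's x, y, z in units of 360 degrees (1.0 is 360 degrees). In form: [[hand, [x, y, z], [ax, ay, az]], ...]. A call has 1 to 12 rows; each row shifts and turns the pose as measured when the row begins; what a row does not reach is not made up. A row lasts 1/10 s, in which the tool goes at most 50 mm and 8.59 degrees, less where a joint would pass 70% of its speed; a pose out of reach is approached as far as the arm can. A call with a number of a shift or a turn outside -1 to 1 is refused whole. A call with a gripper value outside its range is refused whole. The fingers move at their own pace and stop on an object; the grip force is fixed at half the most. Time passes only in rows, so rows that do not move let the fingers close. It gives the time, the measured TCP pose, the force and the opening at its end, in the units of the state.
- sensors.get_obs(): the state, without advancing time (a new reading comes with each control period).
- snapshot(name): name is "scene" or "top" or "wrist"; returns a dict with "color" (480x640x3 uint8, blue, green, red), "z_map" (480x640 float32, m along the optical axis (not along the pixel's ray), 0 where there is no reading), "mtx" (3x3 intrinsics, pixels), "xyz" and "attitude" of the camera in the world. Camera axes: x right, y down, z forward; pixel columns grow to the right and rows downward; lengths in m; the calibration is good to about 2 mm. A picture is of the moment at which its call begins.
- order.close_job(): hands the job in, once; it reports no verdict.
The state is a dict: "clock": time; "joint_pos": joint angles; "qvel": joint speeds; "tau": joint torques, N m; "tool_pos": TCP position; "orientation": TCP orientation; "force": force on the tool from outside, world axes, zero at the start; "moment": the same for the moment, N m; "opening": finger opening in m.
Only numpy, scipy, OpenCV 4.12 (cv2) and the standard library are available. Lean on these libraries where they do the work, as an engineer would, in place of code of your own. Each camera call takes 0.05 s, during which the arm holds its last target.

## Working session

There is one attempt and no reset: what is moved stays moved. The work goes in short steps, Python scripts to look and compute and a tool call to move; the robot and the scene stay as the last step left them, time stands still between calls to the robot, and variables do not carry over. Pictures are saved under pics/ and viewed, and the job is handed in when it is done.

Besides the shell and the picture viewer there is one more tool, called after "Emit:" as name([rows], argument=value, ...), one row to a line, values as JSON. send_rows: Moves the arm, as the interface text tells. Its arguments: {"type":"object","properties":{"commands":{"type":"array","items":{"type":"array"}}},"required":["commands"]}

```bash
ls; mkdir -p pics
cat > h.py <<'E'
import numpy as np, cv2
from scipy.spatial.transform import Rotation as R
from plant import sensors, snapshot, order, ctrl
E
python3 - <<'E'
from h import *
o=sensors.get_obs(); print(o); print(ctrl.grasp_offset)
for n in ["scene","top","wrist"]:
    s=snapshot(n); cv2.imwrite(f"pics/{n}0.png",s["color"]); print(n,s["mtx"],s["xyz"],s["attitude"])
    np.savez(f"{n}0.npz",**s)
E
```

```text
pics
{'clock': 0.0, 'joint_pos': array([ 8.48606846e+01,  2.05924717e+01,  6.32505344e-01, -2.06356744e-02,
       -7.01357302e+01, -1.65070144e+01]), 'qvel': array([-0.03188488,  0.01129896,  0.08513259,  0.00163743,  0.05846364,
       -0.0318141 ]), 'tau': array([ 3.70185335e-04, -5.82723391e+01,  2.93047625e+01,  6.99716985e+00,
        6.90389556e-03, -1.56794044e-04]), 'tool_pos': array([0.24883051, 0.62692179, 0.22559973]), 'orientation': array([-1.79991406e+02, -9.72646854e-02, -1.11653365e+02]), 'force': array([-0.10419497,  0.32332303,  0.2055445 ]), 'moment': array([ 0.05271157,  0.02506747, -0.04947222]), 'opening': 0.08758032821481279}
0.0188
scene [[613.02189936   0.         318.90487702]
 [  0.         613.02189936 245.66214681]
 [  0.           0.           1.        ]] [1.51245549 0.25620859 1.72172592] [-146.21470101   -0.62288303  105.25078257]
top [[504.08925508   0.         310.55848652]
 [  0.         504.08925508 243.67314372]
 [  0.           0.           1.        ]] [0.36398588 0.00211538 1.32349245] [-173.01576963    0.36857804  -90.98716934]
wrist [[379.17966847   0.         319.94028933]
 [  0.         379.17966847 240.89425074]
 [  0.           0.           1.        ]] [0.32182576 0.59945924 0.383397  ] [ 163.30279948   -0.2140513  -111.59806967]
```

View pics/scene0.png

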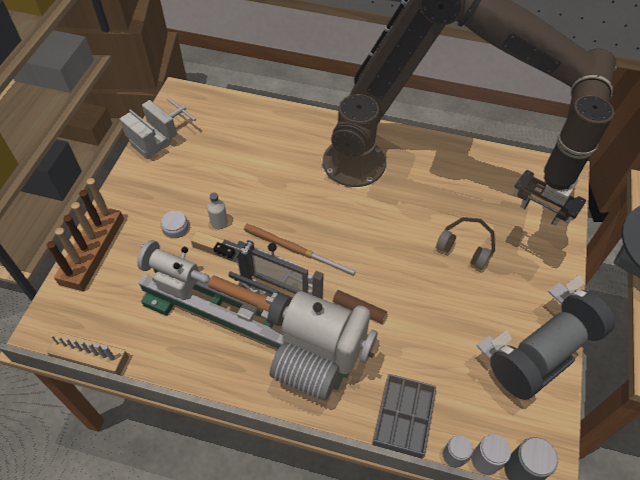

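View pics/top0.png

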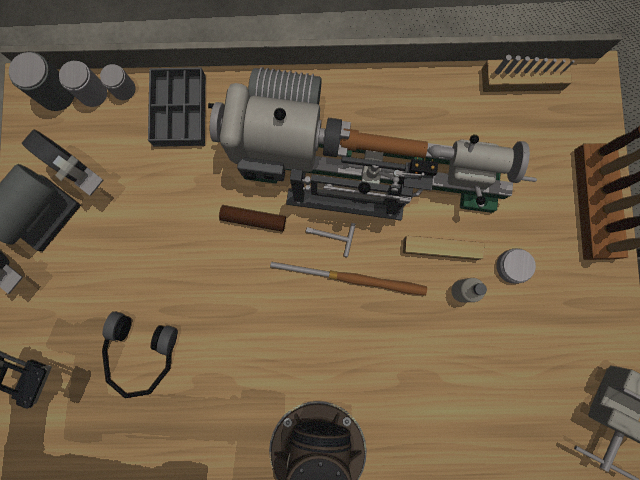

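View pics/wrist0.png

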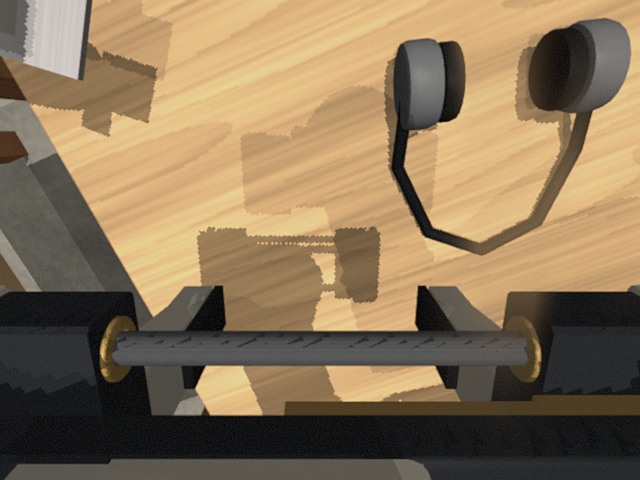

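The pictures show the lathe's bed running roughly along world y. In the top view the headstock is on the left, the latch knob is near (364,188) and the switch is near (424,165). I'll zoom in there.

```bash
cat >> h.py <<'E'
def cam(s): return s["mtx"],np.array(s["xyz"]),R.from_euler("xyz",s["attitude"],degrees=True).as_matrix()
def onplane(s,u,v,z):
    K,t,A=cam(s); d=A@np.linalg.inv(K)@[u,v,1]; return t+d*(z-t[2])/d[2]
def ray(s,u,v):
    K,t,A=cam(s); d=A@np.linalg.inv(K)@[u,v,1]; return t,d/np.linalg.norm(d)
def cross(r1,r2):
    (p,d),(q,e)=r1,r2
    x=np.linalg.lstsq(np.c_[d,-e],q-p,rcond=None)[0]; a=p+d*x[0];b=q+e*x[1]; return (a+b)/2,np.linalg.norm(a-b)
def proj(s,P):
    K,t,A=cam(s); c=K@(A.T@(np.array(P)-t)); return c[:2]/c[2]
def dpt(s,u,v):
    K,t,A=cam(s); return t+A@np.linalg.inv(K)@[u,v,1]*s["z_map"][int(v),int(u)]
E
python3 - <<'E'
from h import *
a=cv2.imread("pics/top0.png")[130:230,270:450]; cv2.imwrite("pics/topz.png",cv2.resize(a,None,fx=4.4,fy=4.4,interpolation=cv2.INTER_CUBIC))
a=cv2.imread("pics/scene0.png")[220:320,190:370]; cv2.imwrite("pics/scenez.png",cv2.resize(a,None,fx=4.4,fy=4.4,interpolation=cv2.INTER_CUBIC))
E
```

```text
(no output)
```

View pics/topz.png

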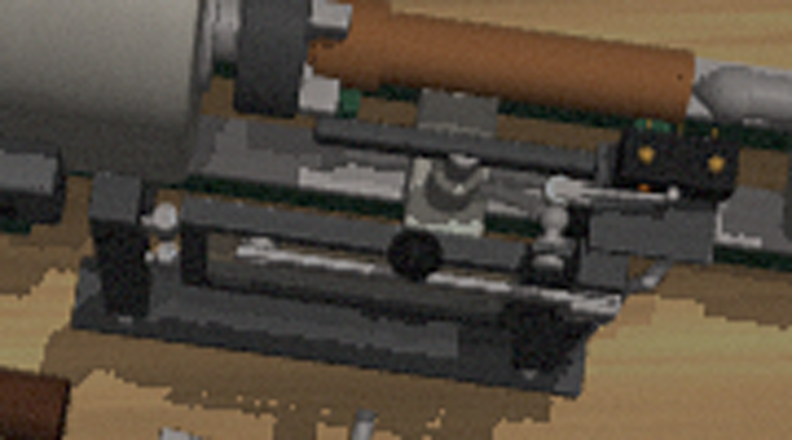

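View pics/scenez.png

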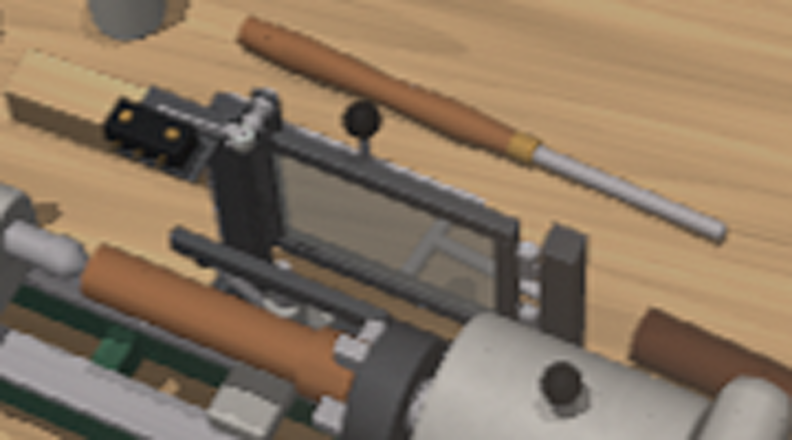

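Run:
```python
from h import *
T=dict(np.load("top0.npz"));S=dict(np.load("scene0.npz"))
def zt(x,y): return 270+x/4.4,130+y/4.4
def zs(x,y): return 190+x/4.4,220+y/4.4
for n,a,b,z in [("knob",(414,254),(362,118),.272),("hpost",(117,198),(566,243),.245),("roller",(557,188),(238,132),.272)]:
    u=zt(*a);w=zs(*b)
    print(n,cross(ray(T,*u),ray(S,*w)),onplane(T,*u,z),onplane(S,*w,z))
# screws on switch
print(cross(ray(T,*zt(645,153)),ray(S,*zs(173,133))),cross(ray(T,*zt(716,162)),ray(S,*zs(127,115))))
L={"knob":(-14.5,-20),"hpost":(0,130),"roller":(25.5,-85)}
P={}
for n,a,z in [("knob",(414,254),.272),("hpost",(117,198),.245),("roller",(557,188),.272)]: P[n]=onplane(T,*zt(*a),z)[:2]
A=np.array([L[k] for k in L])/1000;B=np.array([P[k] for k in L])
ac,bc=A-A.mean(0),B-B.mean(0)
th=np.arctan2((ac[:,0]*bc[:,1]-ac[:,1]*bc[:,0]).sum(),(ac*bc).sum())
Rm=np.array([[np.cos(th),-np.sin(th)],[np.sin(th),np.cos(th)]]);t=B.mean(0)-Rm@A.mean(0)
print(np.degrees(th),t,(A@Rm.T+t-B)*1000)
# depth
for p in [(414,254)]: print(dpt(T,*zt(*p)))
```

```text
knob (array([ 0.61121639, -0.1099925 ,  0.27078304]), np.float64(0.0010064971561164675)) [ 0.61082968 -0.10936492  0.272     ] [ 0.61201181 -0.11019401  0.272     ]
hpost (array([0.64930879, 0.03581557, 0.24092076]), np.float64(0.0018614303625849001)) [0.64843092 0.03478229 0.245     ] [0.65150854 0.03733402 0.245     ]
roller (array([ 0.64298587, -0.181927  ,  0.27068666]), np.float64(0.003961544628568419)) [ 0.64224096 -0.17971277  0.272     ] [ 0.64381771 -0.18356894  0.272     ]
(array([ 0.65787665, -0.22232626,  0.27551716]), np.float64(6.708261970391594e-05)) (array([ 0.652691  , -0.25602656,  0.27540503]), np.float64(0.0009841844059520729))
-8.553081086525827 [ 0.62896858 -0.09246046] [[ 0.82565271 -0.71658722]
 [-0.12800357  1.31145264]
 [-0.69764914 -0.59486542]]
[ 0.60746346 -0.10784466  0.28633924]
```

Emit:
send_rows([
  [0.4,[0,0,0.18],[0,0,0]],
  [0.4,[0,0,0.18],[0,0,0]],
  [0.4,[0,0,0.18],[0,0,0]],
  [0.4,[0.08,-0.16,0],[0,0,-0.012]],
  [0.4,[0.08,-0.16,0],[0,0,-0.012]],
  [0.4,[0.08,-0.16,0],[0,0,-0.012]],
  [0.4,[0.08,-0.16,0],[0,0,-0.012]],
  [0.4,[0.08,-0.16,0],[0,0,-0.012]],
  [0.4,[0.08,-0.16,0],[0,0,-0.012]],
  [0.4,[0.08,-0.16,0],[0,0,-0.012]],
  [0.4,[0.08,-0.16,0],[0,0,-0.012]],
  [0.4,[0,0,0],[0,0,0]],
])

```text
clock: 1.35
tool_pos: [0.4101, 0.2931, 0.3606]
orientation: [-180.0, -0.5, -147.5]
force: [-0.8, 0.3, -0.1]
opening: 0.0525
```

Emit:
send_rows([
  [0.4,[0.08,-0.16,0],[0,0,-0.0114]],
  [0.4,[0.08,-0.16,0],[0,0,-0.0114]],
  [0.4,[0.08,-0.16,0],[0,0,-0.0114]],
  [0.4,[0.08,-0.16,0],[0,0,-0.0114]],
  [0.4,[0.08,-0.16,0],[0,0,-0.0114]],
  [0.4,[0.08,-0.16,0],[0,0,-0.0114]],
  [0.4,[0.08,-0.16,0],[0,0,-0.0114]],
  [0.4,[0.08,-0.16,0],[0,0,-0.0114]],
  [0.4,[0.08,-0.16,0],[0,0,-0.0114]],
  [0.4,[0.08,-0.16,0],[0,0,-0.0114]],
  [0.4,[0,0,0],[0,0,0]],
])

```text
clock: 2.45
tool_pos: [0.6144, -0.1218, 0.3574]
orientation: [180.0, -0.7, 170.2]
force: [0.4, 0.1, -0.4]
opening: 0.0529
```

Run:
```python
from h import *
s=snapshot("wrist"); cv2.imwrite("pics/w1.png",s["color"]); np.savez("w1.npz",**s)
o=sensors.get_obs(); print(o["tool_pos"],o["orientation"],o["joint_pos"],s["xyz"],s["attitude"])
print(proj(s,[.6112,-.1097,.271]),proj(s,[.643,-.1807,.2707]))
```

```text
[ 0.61375796 -0.12011486  0.3575731 ] [179.92143792  -0.65274317 170.31010757] [  6.62197196  13.33469623   7.42581777  -0.25984221 -84.69558205
 -16.28692535] [ 0.60335069 -0.19797492  0.51498921] [163.37001028  -0.66769586 170.2248858 ]
[326.39100097 262.52890444] [258.4626831  166.73694616]
```

View pics/w1.png

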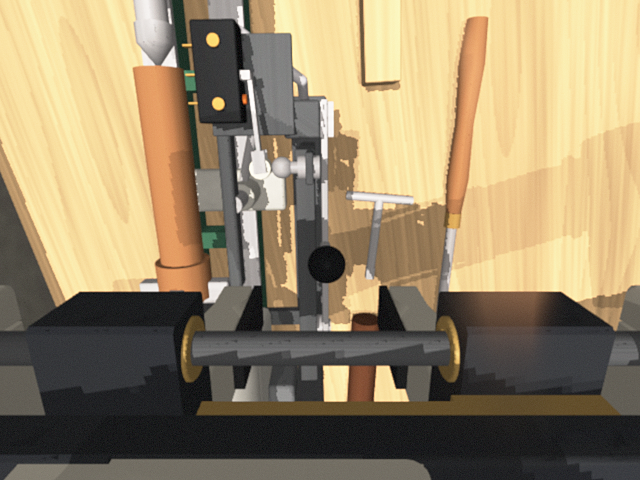

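Wrist view: the ball knob is at (326,264), 2 px from the projected estimate. The roller is near (260,166) and the bar and keeper lie at columns 300-330. I'll align, then lower.

Emit:
send_rows([
  [0.4,[-0.005,0.02,0],[0,-0.0009,0.0016]],
  [0.4,[-0.005,0.02,0],[0,-0.0009,0.0016]],
  [0.4,[0,0,-0.07],[0,0,0]],
  [0.4,[0,0,-0.07],[0,0,0]],
  [0.4,[0,0,-0.07],[0,0,0]],
  [0.4,[0,0,0],[0,0,0]],
])

```text
clock: 3.1
tool_pos: [0.6093, -0.1014, 0.3059]
orientation: [179.7, 0.3, 172.3]
force: [-0.1, 0.6, 0.0]
opening: 0.0519
```

Emit:
send_rows([
  [0.4,[0.004,-0.017,-0.03],[0,0.0004,-0.001]],
  [0.4,[0.002,-0.008,-0.06],[0,0,0]],
  [0.4,[0,0,-0.06],[0,0,0]],
  [0.4,[0,0,-0.04],[0,0,0]],
  [0.4,[0,0,0],[0,0,0]],
])

```text
clock: 3.6
tool_pos: [0.6119, -0.1044, 0.2618]
orientation: [179.6, 0.6, 172.3]
force: [-0.2, 0.5, 0.2]
opening: 0.0522
```

Emit:
send_rows([
  [0.4,[0,-0.02,-0.02],[0,0.001,-0.0015]],
  [0.4,[0,-0.01,-0.02],[0,0.001,-0.001]],
  [0.4,[0,0,0],[0,0,0]],
])

```text
clock: 3.9
tool_pos: [0.6128, -0.1125, 0.2531]
orientation: [179.7, -0.0, 171.4]
force: [0.5, -0.7, -0.5]
opening: 0.0526
```

Run:
```python
from h import *
s=snapshot("wrist"); cv2.imwrite("pics/w2.png",s["color"])
o=sensors.get_obs(); print(o["tool_pos"],o["orientation"],o["force"])
```

```text
[ 0.61294265 -0.11240237  0.25348295] [1.79734654e+02 3.75741435e-02 1.71395335e+02] [-0.22134533  1.04443233  0.04132798]
```

View pics/w2.png

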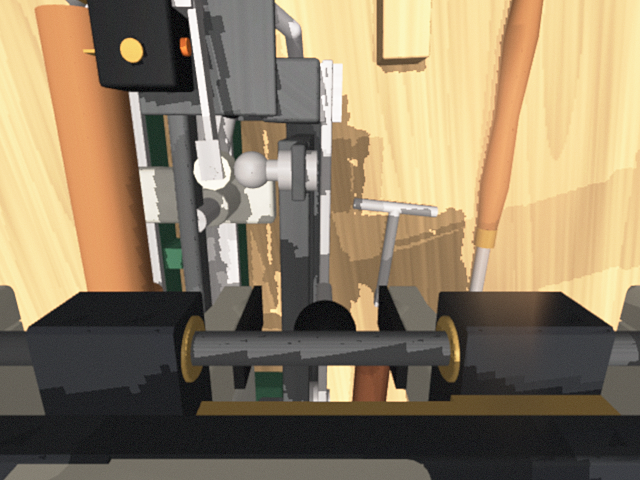

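The knob sits between the fingers, centred near (325,330), and the tips are clear of the gate. I'll close on it.

Emit:
send_rows([
  [0.6,[-0.004,0.008,-0.004],[0,0,0]],
  [1,[0,0,0],[0,0,0]],
  [1,[0,0,0],[0,0,0]],
  [1,[0,0,0],[0,0,0]],
  [1,[0,0,0],[0,0,0]],
])

```text
clock: 4.45
tool_pos: [0.6114, -0.1103, 0.2532]
orientation: [179.7, 0.0, 171.4]
force: [-1.8, -0.0, 0.7]
opening: 0.0242
```

Emit:
send_rows([
  [1,[0.002,0.012,0.017],[0,0,0]],
  [1,[0.002,0.013,0.017],[0,0,0]],
  [1,[0.002,0.013,0.016],[0,0,0]],
  [1,[0.002,0.014,0.015],[0,0,0]],
  [1,[0,0,0],[0,0,0]],
])

```text
clock: 4.95
tool_pos: [0.6121, -0.0965, 0.2693]
orientation: [179.8, -0.2, 171.3]
force: [-2.1, -1.5, -1.6]
opening: 0.0243
```

```bash
cat > sw.py <<'E'
from h import *
H=np.array([0.6446,0.0113]); 
def plan(a1,n,rad=.1125):
    o=sensors.get_obs(); p=o["tool_pos"]; r=p[:2]-H
    th0=np.radians(-8.55); base=np.arctan2(-.1114,-.0161)+th0
    a=base-np.arctan2(r[1],r[0]); a=(a+np.pi)%(2*np.pi)-np.pi
    print("gate est",a,"r",np.linalg.norm(r),"z",p[2],"yaw-err",o["orientation"],"F",o["force"],"M",o["moment"])
    q=p[:2]
    for k in range(1,n+1):
        ak=a+(a1-a)*k/n; w=H+rad*np.array([np.cos(base-ak),np.sin(base-ak)])
        print(np.round((w-q)/.25,3), "turn",round(-(a1-a)/n/2/np.pi,4)); q=w
E
python3 -c "
from sw import *
plan(0.3,5)"
```

```text
gate est -0.00023668211105931647 r 0.11256859924553515 z 0.26928050883521787 yaw-err [179.78371869  -0.20480521 171.34311479] F [-2.06831478 -1.53966084 -1.63703837] M [-0.38323635  0.60998568 -0.01057217]
[-0.026  0.009] turn -0.0096
[-0.025  0.01 ] turn -0.0096
[-0.024  0.012] turn -0.0096
[-0.024  0.013] turn -0.0096
[-0.023  0.014] turn -0.0096
```

Emit:
send_rows([
  [1,[-0.026,0.009,0],[0,0,-0.0096]],
  [1,[-0.025,0.01,0],[0,0,-0.0096]],
  [1,[-0.024,0.012,0],[0,0,-0.0096]],
  [1,[-0.024,0.013,0],[0,0,-0.0096]],
  [1,[-0.023,0.014,0],[0,0,-0.0096]],
])

```text
clock: 5.45
tool_pos: [0.5835, -0.0814, 0.2704]
orientation: [179.7, 0.1, 153.6]
force: [0.8, 0.1, -3.7]
opening: 0.0241
```

```bash
python3 -c "
from sw import *
plan(0.65,6)"
```

```text
gate est 0.29001174752681846 r 0.11105567148581892 z 0.27040734506010883 yaw-err [1.79748502e+02 7.67799338e-02 1.53589281e+02] F [ 0.81040192  0.14377553 -3.66697993] M [-0.17307862 -0.12861973  0.20205687]
[-0.025  0.011] turn -0.0095
[-0.021  0.017] turn -0.0095
[-0.02   0.018] turn -0.0095
[-0.019  0.019] turn -0.0095
[-0.018  0.02 ] turn -0.0095
[-0.017  0.021] turn -0.0095
```

Emit:
send_rows([
  [1,[-0.023,0.014,0],[0,0,-0.0095]],
  [1,[-0.021,0.017,0],[0,0,-0.0095]],
  [1,[-0.02,0.018,0],[0,0,-0.0095]],
  [1,[-0.019,0.019,0],[0,0,-0.0095]],
  [1,[-0.018,0.02,0],[0,0,-0.0095]],
  [1,[-0.017,0.021,0],[0,0,-0.0095]],
])

```text
clock: 6.05
tool_pos: [0.5552, -0.0523, 0.2713]
orientation: [179.5, 0.3, 132.3]
force: [1.4, -0.2, -4.2]
opening: 0.0244
```

```bash
python3 -c "
from sw import *
plan(0.97,6)"
```

```text
gate est 0.6596854259709852 r 0.10969617758478466 z 0.2713497988724098 yaw-err [179.49151712   0.32489794 132.32218524] F [ 1.35761475 -0.20081662 -4.15625622] M [-0.36485301 -0.48503669  0.05681198]
[-0.022  0.013] turn -0.0082
[-0.012  0.02 ] turn -0.0082
[-0.011  0.021] turn -0.0082
[-0.01   0.021] turn -0.0082
[-0.009  0.022] turn -0.0082
[-0.008  0.022] turn -0.0082
```

Emit:
send_rows([
  [1,[-0.016,0.019,0],[0,0,-0.0082]],
  [1,[-0.013,0.02,0],[0,0,-0.0082]],
  [1,[-0.011,0.021,0],[0,0,-0.0082]],
  [1,[-0.01,0.021,0],[0,0,-0.0082]],
  [1,[-0.009,0.022,0],[0,0,-0.0082]],
  [1,[-0.008,0.022,0],[0,0,-0.0082]],
  [1,[0,0,0],[0,0,0]],
])

```text
clock: 6.75
tool_pos: [0.5405, -0.0186, 0.2723]
orientation: [179.1, 0.5, 113.9]
force: [0.1, 0.6, -3.0]
opening: 0.0245
```

```bash
python3 -c "
from sw import *
plan(0.97,1,.110)
a=.97;th=np.radians(-8.55)
e=np.array([np.cos(th-np.pi/2-a),np.sin(th-np.pi/2-a)]);print('free dir',e)
for rr in (125,):print(H+e*.125+.0145*np.array([-e[1]*-1*-1,e[0]])) 
"
```

```text
gate est 0.998536499824282 r 0.10828039132827032 z 0.27233910862156996 yaw-err [179.08209424   0.49426998 113.8616288 ] F [ 0.05646926  0.62784035 -2.9927169 ] M [ 0.28043451  0.41919581 -0.12912637]
[-0.003 -0.014] turn 0.0045
free dir [-0.8997628  -0.43637931]
[ 0.53845715 -0.05629397]
```

Emit:
send_rows([
  [1,[-0.014,-0.006,-0.014],[0,0,0]],
  [1,[-0.015,-0.007,-0.018],[0,0,0]],
  [1,[-0.015,-0.007,-0.02],[0,0,0]],
  [1,[-0.014,-0.006,-0.02],[0,0,0]],
  [1,[0,0,0],[0,0,0]],
])

```text
clock: 7.25
tool_pos: [0.526, -0.0255, 0.2544]
orientation: [178.8, 0.5, 114.1]
force: [-0.2, 1.3, 0.3]
opening: 0.0245
```

```bash
python3 -c "
from sw import *
plan(0.97,1,.110)
"
```

```text
gate est 0.9770353063939838 r 0.12417182944100555 z 0.25443836260384983 yaw-err [178.8217034    0.52494431 114.1355242 ] F [-0.15676525  1.29508021  0.34253957] M [ 0.65357039  0.07993969 -0.02372097]
[0.055 0.014] turn 0.0011
```

Emit:
send_rows([
  [0.4,[0,0,0],[0,0,0]],
  [0.4,[0,0,0],[0,0,0]],
  [0.4,[0,0,0],[0,0,0]],
  [0.4,[0,0,0],[0,0,0]],
  [0.4,[0,0,0.06],[0,0,0]],
  [0.4,[0,0,0.1],[0,0,0]],
  [0.4,[0,0,0.14],[0,0,0]],
  [0.4,[0,0,0.14],[0,0,0]],
  [0.4,[0,0,0],[0,0,0]],
])

```text
clock: 8.15
tool_pos: [0.526, -0.0265, 0.3682]
orientation: [178.9, 0.6, 114.2]
force: [0.1, 0.3, 0.0]
opening: 0.0529
```

Run:
```python
from h import *
for n in ("wrist","top","scene"):
    s=snapshot(n); cv2.imwrite(f"pics/{n}3.png",s["color"]); np.savez(f"{n}3.npz",**s)
    c=s["color"]
    if n=="scene": cv2.imwrite("pics/scene3z.png",cv2.resize(c[200:330,180:380],None,fx=4,fy=4,interpolation=cv2.INTER_CUBIC))
print(sensors.get_obs())
```

```text
{'clock': 8.3, 'joint_pos': array([ 18.8729053 ,   2.1935838 ,  -5.29924406,   0.38131722,
       -81.82491769, -84.77769671]), 'qvel': array([ 0.0435529 ,  0.59228073, -1.3742344 , -0.21342328,  0.12871784,
       -0.01821912]), 'tau': array([-2.64254760e-02, -3.53779542e+01,  3.20281327e+01,  7.63517976e+00,
       -8.23056092e-02,  2.68663527e-03]), 'tool_pos': array([ 0.5239829 , -0.02620204,  0.36276433]), 'orientation': array([179.35515022,   0.43857463, 114.1447162 ]), 'force': array([-0.0607628 , -0.69265091, -0.85098559]), 'moment': array([ 0.07349111, -0.05946456,  0.00352047]), 'opening': 0.05233591869913437}
```

View pics/wrist3.png

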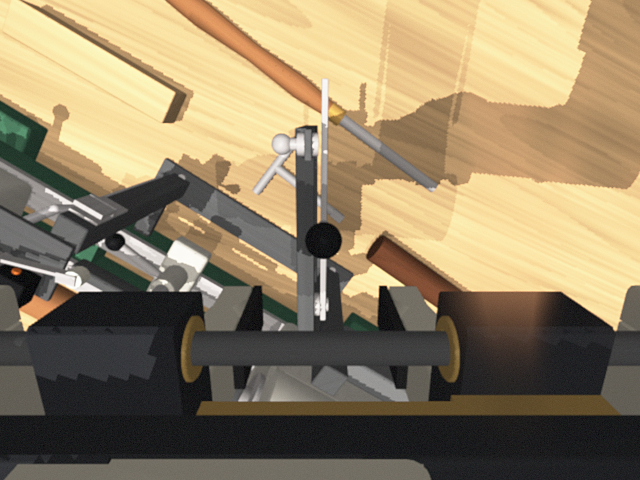

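View pics/scene3z.png

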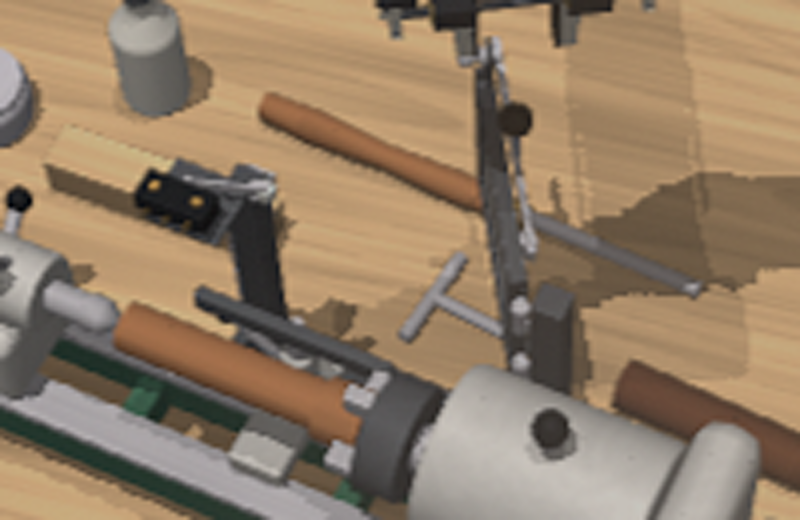

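View pics/top3.png

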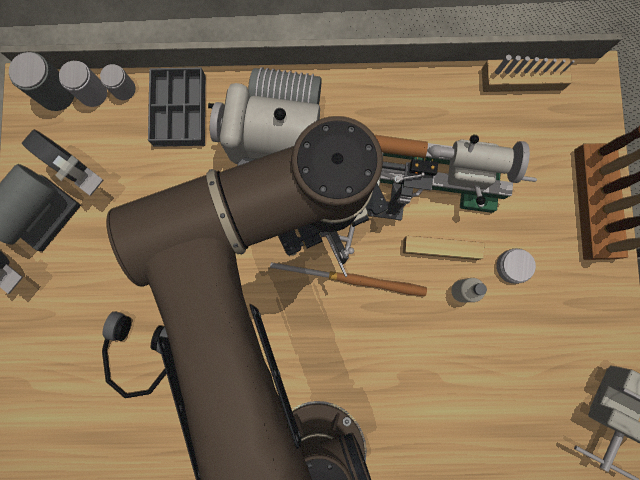

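Gate is open to about 0.98 rad, and the knob is free with its bar resting on the gate (ball at (323,240) in the wrist view). The roller has sprung free: scene zoom (265,188). Next I move in front of the roller with shut fingers, staying high.

Emit:
send_rows([
  [0.7,[0.023,-0.059,0],[0,0,0.016]],
  [1,[0.023,-0.059,0],[0,0,0.016]],
  [1,[0.023,-0.059,0],[0,0,0.016]],
  [1,[0.023,-0.059,0],[0,0,0.016]],
  [1,[0.023,-0.059,0],[0,0,0.016]],
  [1,[0.023,-0.059,0],[0,0,0.016]],
  [1,[0.023,-0.059,0],[0,0,0.016]],
  [1,[0.023,-0.059,0],[0,0,0.016]],
  [1,[0.023,-0.059,0],[0,0,0.016]],
  [1,[0.023,-0.059,0],[0,0,0.015]],
  [1,[0,0,0],[0,0,0]],
])

```text
clock: 9.4
tool_pos: [0.5782, -0.1786, 0.3457]
orientation: [180.0, -0.8, 173.9]
force: [-0.5, 0.1, -0.5]
opening: 0.0005
```

Run:
```python
from h import *
for n in ("wrist","scene"):
    s=snapshot(n); cv2.imwrite(f"pics/{n}4.png",s["color"]); np.savez(f"{n}4.npz",**s)
    c=s["color"]
    print(n,"free roller",proj(s,[.6299,-.1806,.272]))
o=sensors.get_obs(); print(o["tool_pos"],o["orientation"],o["opening"])
s=np.load("scene3.npz");print(proj(s,[.6299,-.1806,.272]))
```

```text
wrist free roller [238.44741928 258.16355298]
scene free roller [246.69388038 246.29417617]
[ 0.57779363 -0.17741718  0.34616084] [179.94141688  -0.78763629 173.64168929] -9.68701552772831e-05
[246.69388038 246.29417617]
```

View pics/wrist4.png

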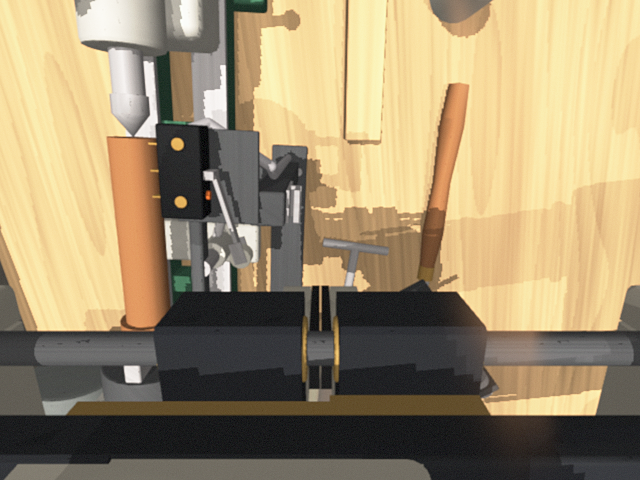

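View pics/scene4.png

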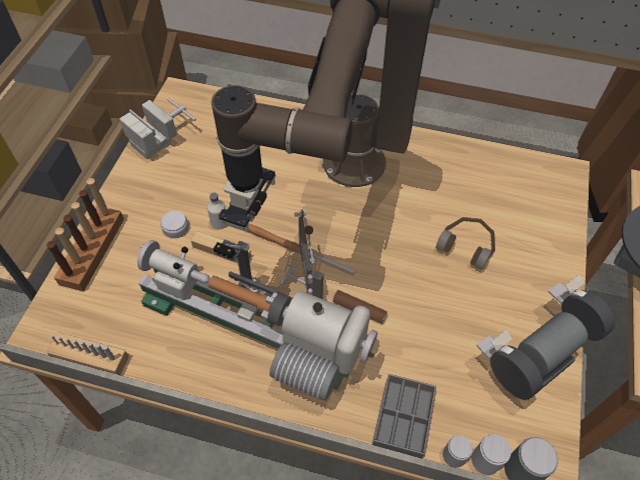

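Run:
```python
from h import *
for f,tcp,yaw in (("w1.npz",[.61376,-.12011,.35757],[179.92,-.65,170.31]),("wrist4.npz",None,None)):
    s=dict(np.load(f))
    K,t,A=cam(s)
    if tcp is None:
        o=sensors.get_obs(); tcp,yaw=o["tool_pos"],o["orientation"]
    Rt=R.from_euler("xyz",yaw,degrees=True).as_matrix()
    print(f)
    for v in (284,288,290,292,296,300,310,330):
        for u in range(150,330,12):
            z=s["z_map"][v,u]
            if 0<z<.2:
                p=Rt.T@(dpt(s,u,v)-tcp); print(v,u,np.round(p*1000,0),end="; ")
        print()
```

```text
w1.npz

288 234 [-38. -12.  -6.]; 288 246 [-33. -12.  -7.]; 288 258 [-28. -11.  -4.]; 
290 222 [-43. -12.  -8.]; 290 234 [-38. -12.  -9.]; 290 246 [-33. -12.  -8.]; 290 258 [-28. -11.  -5.]; 
292 150 [-43. -40. -72.]; 292 162 [-41. -39. -70.]; 292 174 [-38. -39. -70.]; 292 186 [-34. -39. -71.]; 292 198 [-31. -39. -71.]; 292 222 [-42. -13. -11.]; 292 234 [-37. -12. -11.]; 292 246 [-32. -12. -11.]; 292 258 [-28. -10.  -6.]; 
296 150 [-42. -39. -73.]; 296 162 [-39. -39. -73.]; 296 174 [-37. -39. -73.]; 296 186 [-33. -39. -73.]; 296 198 [-31. -39. -72.]; 296 222 [-41. -12. -15.]; 296 234 [-36. -12. -14.]; 296 246 [-32. -12. -15.]; 296 258 [-28.  -9.  -8.]; 
300 150 [-41. -40. -76.]; 300 162 [-38. -39. -75.]; 300 174 [-35. -40. -76.]; 300 186 [-33. -39. -74.]; 300 198 [-32. -37. -71.]; 300 222 [-41. -12. -18.]; 300 234 [-35. -13. -20.]; 300 246 [-31. -11. -16.]; 300 258 [-28.  -8.  -9.]; 
310 150 [-39. -39. -80.]; 310 162 [-36. -40. -82.]; 310 174 [-34. -40. -81.]; 310 186 [-31. -39. -81.]; 310 198 [-31. -35. -72.]; 310 210 [-43. -12. -27.]; 310 222 [-38. -12. -27.]; 310 234 [-35. -10. -2
[... 1612 characters left out ...]
0 186 [-31. -39. -82.]; 310 198 [-28. -39. -81.]; 310 210 [-25. -39. -82.]; 310 222 [-23. -39. -80.]; 310 234 [-20. -39. -81.]; 310 246 [-17. -39. -81.]; 310 258 [-15. -39. -81.]; 310 270 [-12. -39. -80.]; 310 282 [ -9. -39. -81.]; 310 294 [ -7. -39. -80.]; 310 306 [ -6.  -8. -19.]; 310 318 [ -2. -11. -25.]; 
330 150 [-41. -32. -77.]; 330 162 [-33. -38. -88.]; 330 174 [-31. -38. -88.]; 330 186 [-29. -38. -88.]; 330 198 [-26. -39. -89.]; 330 210 [-23. -39. -89.]; 330 222 [-21. -38. -88.]; 330 234 [-19. -38. -87.]; 330 246 [-16. -39. -89.]; 330 258 [-14. -39. -89.]; 330 270 [-11. -39. -89.]; 330 282 [ -9. -38. -88.]; 330 294 [ -6. -38. -87.]; 330 306 [ -4. -34. -80.]; 330 318 [ -1. -32. -77.];
```

Depth gives the shut fingers: about 24 mm wide along y, about 21 mm from centre to back, straight to the tips. The roller measured at (240,253) matches its projection (238,258). I'll lower in front of it.

Emit:
send_rows([
  [1,[0.002,0.015,-0.06],[0,-0.001,-0.003]],
  [1,[0.002,0.015,-0.06],[0,-0.001,-0.003]],
  [1,[0,0,-0.06],[0,0,0]],
  [1,[0,0,-0.06],[0,0,0]],
  [1,[0,0,-0.04],[0,0,0]],
  [1,[0,0,0],[0,0,0]],
])

```text
clock: 10.1
tool_pos: [0.5769, -0.1659, 0.2727]
orientation: [179.8, -0.1, 170.9]
force: [0.3, -0.5, -0.3]
opening: 0.0004
```

```bash
cat > lp.py <<'E'
from h import *
th=np.radians(-8.55);Rm=np.array([[np.cos(th),-np.sin(th)],[np.sin(th),np.cos(th)]]);O=np.array([.629,-.0925])
def lathe(): 
    o=sensors.get_obs(); p=o["tool_pos"]; return np.round(np.r_[Rm.T@(p[:2]-O),p[2]]*1000,1),np.round(o["orientation"],2),"Fl",np.round(Rm.T@o["force"][:2],2)
def w2l(P): return np.r_[Rm.T@(P[:2]-O),P[2]]*1000
def l2w(P): P=np.array(P)/1000; return np.r_[Rm@P[:2]+O,P[2]]
E
python3 - <<'E'
from lp import *
print(lathe())
s=snapshot("wrist"); cv2.imwrite("pics/w5.png",s["color"]); np.savez("w5.npz",**s)
print(lathe(),proj(s,l2w([14,-87,272])),proj(s,l2w([30,-140,270])))
E
```

```text
(array([-40.6, -80.4, 272.7]), array([ 1.7981e+02, -1.0000e-01,  1.7091e+02]), 'Fl', array([ 0.41, -0.4 ]))
(array([-40.2, -80.4, 273.6]), array([ 1.7982e+02, -4.0000e-02,  1.7092e+02]), 'Fl', array([ 0.19, -0.19])) [199.7493901  290.56835072] [150.24306764 172.31793254]
```

View pics/w5.png

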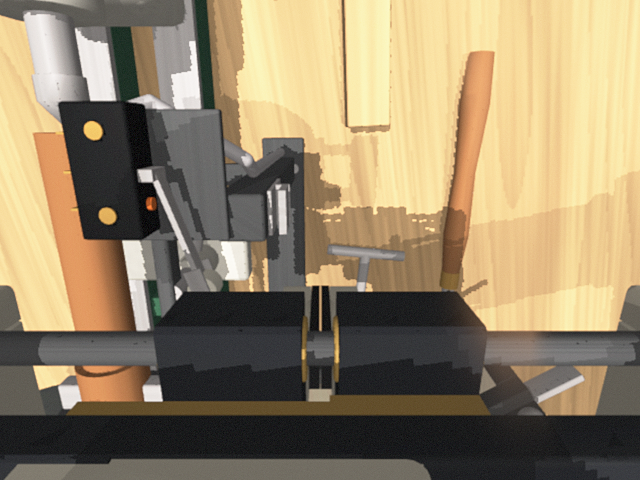

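Emit:
send_rows([
  [1,[0,-0.006,-0.03],[0,0,0]],
  [1,[0,-0.006,-0.03],[0,0,0.0008]],
  [1,[0.023,-0.005,-0.006],[0,0,0]],
  [1,[0.023,-0.004,0],[0,0,0]],
  [1,[0.023,-0.004,0],[0,0,0]],
  [1,[0,0,0],[0,0,0]],
])

```text
clock: 10.75
tool_pos: [0.5974, -0.1731, 0.2582]
orientation: [179.8, 0.2, 171.2]
force: [-0.0, -0.1, -0.2]
opening: 0.0003
```

Run:
```python
from lp import *
print(lathe())
s=snapshot("wrist"); cv2.imwrite("pics/w6.png",s["color"]); np.savez("w6.npz",**s)
print(lathe(),proj(s,l2w([14,-87,272])),proj(s,l2w([30,-140,270])))
```

```text
(array([-19.3, -84.4, 258.2]), array([179.83,   0.19, 171.2 ]), 'Fl', array([-0.  , -0.11]))
(array([-19.6, -84.3, 258.2]), array([179.82,   0.18, 171.2 ]), 'Fl', array([-0.12, -0.02])) [241.03057059 312.77817194] [191.77388069 186.02945581]
```

View pics/w6.png

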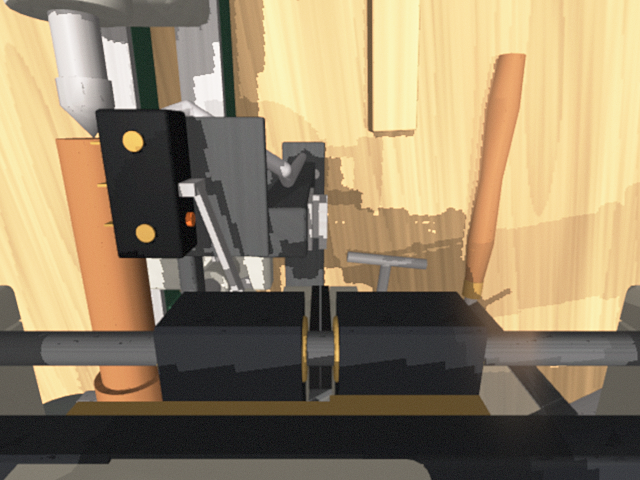

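```bash
cat >> lp.py <<'E'
def lever(s,dbg=None):
    K,t,A=cam(s); h=.272
    v,u=np.mgrid[0:480,0:640]; d=np.stack([u,v,np.ones_like(u)],-1).reshape(-1,3)@np.linalg.inv(K).T@A.T
    P=t+d*((h-t[2])/d[:,2])[:,None]; L=((P[:,:2]-O)@Rm*1000).reshape(480,640,2)
    z=s["z_map"]; Z=t[2]+(d[:,2].reshape(480,640)*z)
    m=(Z>.255)&(Z<.285)&(L[...,1]>-131)&(L[...,1]<-95)&(v<289)
    # lever lies in front of the switch housing: x below 33
    m&=(L[...,0]<42)&(L[...,0]>-5)&(s["color"].min(-1)>70)
    if m.sum()<20: return None
    pts=L[m].astype(np.float32)
    vx,vy,x0,y0=cv2.fitLine(pts,cv2.DIST_HUBER,0,.01,.01).ravel()
    if dbg: 
        c=s["color"].copy(); c[m]=(0,0,255); cv2.imwrite(dbg,cv2.resize(c[150:310,100:340],None,fx=3,fy=3))
    a=np.arctan2(vx,vy) if vy>0 else np.arctan2(-vx,-vy)
    return round(float(a),4),int(m.sum()),round(float(x0+(-87-y0)*vx/vy),1),np.round(Z[m].mean()*1000,1)
E
python3 - <<'E'
from lp import *
s=dict(np.load("w6.npz")); print(lever(s,"pics/l6.png"),np.arctan2(-16,53))
s=dict(np.load("w5.npz")); print(lever(s))
s=dict(np.load("wrist4.npz")); print(lever(s))
E
```

```text
(-0.3547, 1162, 9.3, np.float64(266.5)) -0.2931868965578822
(-0.3517, 1308, 8.8, np.float64(266.7))
(-0.3377, 521, 10.4, np.float64(267.0))
```

View pics/l6.png

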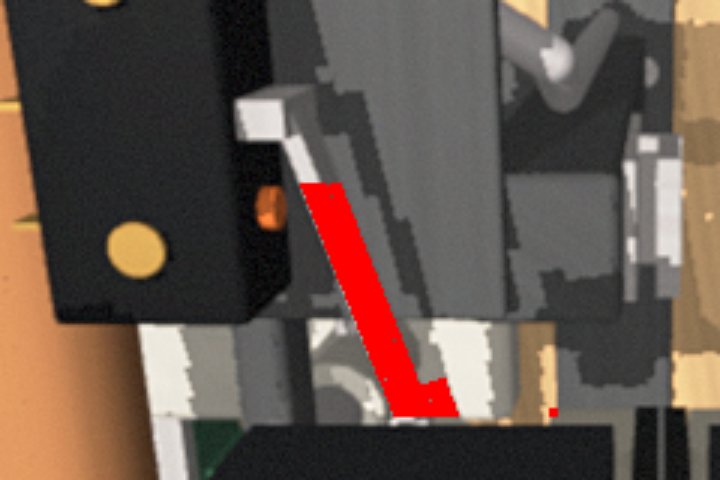

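```bash
sed -i 's/L\[...,1\]<-95/L[...,1]<-101/' lp.py
python3 - <<'E'
from lp import *
for f in("w6","w5","wrist4"):
    s=dict(np.load(f+".npz")); print(lever(s))
E
```

```text
(-0.334, 1000, 10.0, np.float64(266.9))
(-0.33, 974, 9.6, np.float64(266.9))
(-0.3184, 384, 11.1, np.float64(267.2))
```

Emit:
send_rows([
  [1,[0.016,-0.0024,0],[0,0,0]],
  [1,[0.016,-0.0024,0],[0,0,0]],
  [1,[0.012,-0.0018,0],[0,0,0]],
  [1,[0,0,0],[0,0,0]],
])

```text
clock: 11.2
tool_pos: [0.6086, -0.1746, 0.2584]
orientation: [179.8, 0.1, 171.2]
force: [-1.4, 0.1, 0.9]
opening: 0.0002
```

```bash
cat > st.py <<'E'
from lp import *
import sys
s=snapshot("wrist"); n=sys.argv[1]; cv2.imwrite(f"pics/{n}.png",s["color"]); np.savez(n+".npz",**s)
l=lever(s,f"pics/l{n}.png"); print(lathe(),l,"lever",l and l[0]+.334)
E
python3 st.py w7
```

```text
(array([ -8.1, -84.3, 258.4]), array([1.7982e+02, 1.4000e-01, 1.7119e+02]), 'Fl', array([-1.86, -0.11])) (-0.2941, 886, 12.6, np.float64(267.2)) lever 0.03990000000000005
```

View pics/lw7.png

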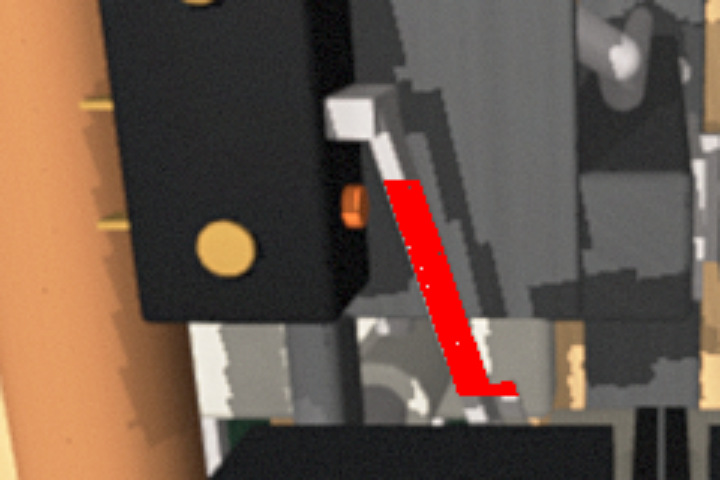

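Emit:
send_rows([
  [1,[0.01,-0.0015,0],[0,0,0]],
  [1,[0.01,-0.0015,0],[0,0,0]],
  [1,[0,0,0],[0,0,0]],
])

```text
clock: 11.55
tool_pos: [0.6129, -0.1749, 0.2582]
orientation: [179.8, 0.0, 171.2]
force: [-1.7, 0.8, 0.5]
opening: 0.0002
```

```bash
python3 st.py w8
```

```text
(array([ -3.7, -84. , 258.2]), array([1.7978e+02, 5.0000e-02, 1.7119e+02]), 'Fl', array([-1.84,  0.77])) (-0.1997, 795, 17.8, np.float64(267.6)) lever 0.13430000000000003
```

View pics/lw8.png

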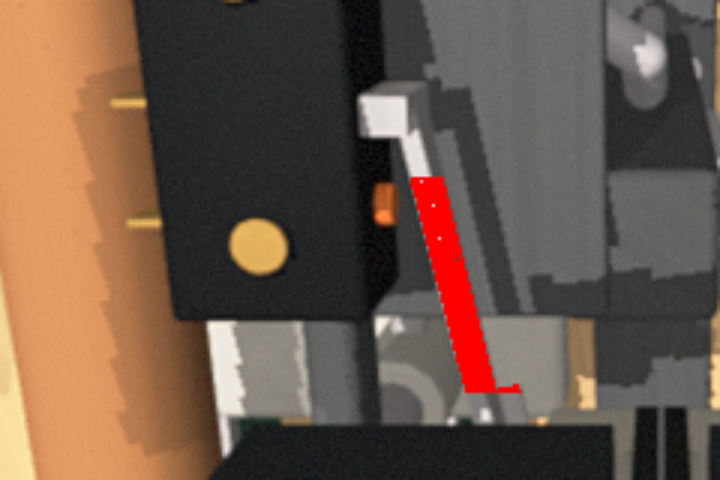

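Emit:
send_rows([
  [1,[0.009,-0.0015,0],[0,0,0]],
  [1,[0.009,-0.0015,0],[0,0,0]],
  [1,[0.006,-0.001,0],[0,0,0]],
  [1,[0,0,0],[0,0,0]],
])

```text
clock: 12.0
tool_pos: [0.6187, -0.1754, 0.2579]
orientation: [179.7, -0.0, 171.2]
force: [-2.7, 1.6, 1.0]
opening: 0.0007
```

```bash
python3 st.py w9
```

```text
(array([  2.1, -83.6, 258. ]), array([ 1.7974e+02, -2.0000e-02,  1.7120e+02]), 'Fl', array([-3.71,  1.65])) (-0.0846, 712, 24.1, np.float64(267.9)) lever 0.2494
```

View pics/lw9.png

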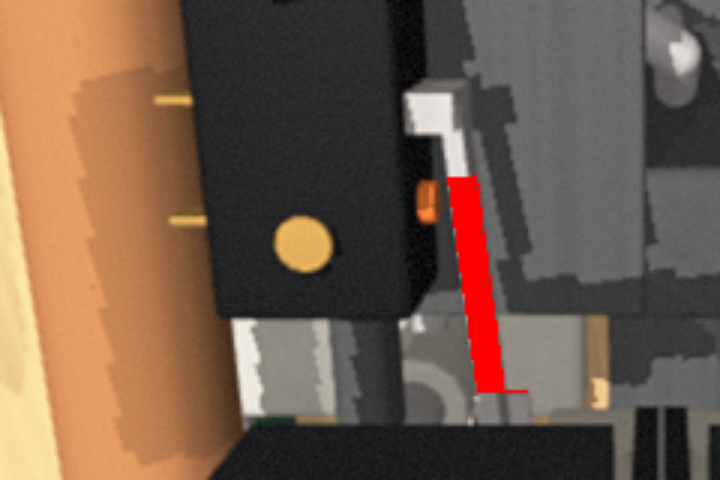

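The lever reads about 0.25 rad with 14 mm of roller travel, and the two agree. I'll hold here.

Emit:
send_rows([
  [1,[0,0,0],[0,0,0]],
  [1,[0,0,0],[0,0,0]],
  [1,[0,0,0],[0,0,0]],
  [1,[0,0,0],[0,0,0]],
])

```text
clock: 12.45
tool_pos: [0.6185, -0.1754, 0.258]
orientation: [179.7, -0.0, 171.2]
force: [-2.6, 2.1, 0.1]
opening: 0.0007
```

```bash
python3 st.py w10
```

```text
(array([  1.9, -83.6, 258. ]), array([ 1.7974e+02, -3.0000e-02,  1.7120e+02]), 'Fl', array([-3.61,  1.39])) (-0.0904, 712, 23.8, np.float64(267.8)) lever 0.24360000000000004
```

Run:
```python
from lp import *
for f in("w1","wrist4","w10"):
    s=dict(np.load(f+".npz")); print(f,lever(s,"pics/x_"+f+".png"))
print(lathe())
```

```text
w1 (-0.0575, 308, 25.8, np.float64(268.2))
wrist4 (-0.3184, 384, 11.1, np.float64(267.2))
w10 (-0.0904, 712, 23.8, np.float64(267.8))
(array([  1.9, -83.6, 258. ]), array([ 1.7974e+02, -3.0000e-02,  1.7120e+02]), 'Fl', array([-3.61,  1.39]))
```

Cross-check: the same measurement on the shut-gate picture (known 0.23 rad) reads about 10% high, so the true angle may be only 0.215-0.22. I'll press about 1 mm more and hold again for margin.

Emit:
send_rows([
  [1,[0.006,-0.001,0],[0,0,0]],
  [1,[0,0,0],[0,0,0]],
  [1,[0,0,0],[0,0,0]],
  [1,[0,0,0],[0,0,0]],
])

```text
clock: 12.9
tool_pos: [0.62, -0.1756, 0.2579]
orientation: [179.7, -0.0, 171.2]
force: [-3.0, 2.6, 0.7]
opening: 0.0006
```

```bash
python3 st.py w11
```

```text
(array([  3.4, -83.5, 257.9]), array([ 1.7973e+02, -4.0000e-02,  1.7120e+02]), 'Fl', array([-2.71,  1.94])) (-0.0625, 689, 25.4, np.float64(267.9)) lever 0.2715
```

Emit:
send_rows([
  [1,[0,0,0],[0,0,0]],
  [1,[0,0,0],[0,0,0]],
  [1,[0,0,0],[0,0,0]],
  [1,[-0.04,0.006,0],[0,0,0]],
  [1,[-0.06,0.009,0],[0,0,0]],
  [1,[-0.06,0.009,0],[0,0,0]],
  [1,[0,0,0.08],[0,0,0]],
  [1,[0,0,0.12],[0,0,0]],
  [1,[0,0,0.16],[0,0,0]],
  [1,[0,0,0.16],[0,0,0]],
  [1,[0,0,0],[0,0,0]],
])

```text
clock: 14.05
tool_pos: [0.5765, -0.1722, 0.3938]
orientation: [180.0, 0.5, 171.1]
force: [0.4, -0.2, -0.7]
opening: 0.0003
```

```bash
python3 st.py w12
python3 - <<'E'
from h import *
for n in ("top","scene"):
    s=snapshot(n); cv2.imwrite(f"pics/{n}12.png",s["color"]); np.savez(f"{n}12.npz",**s)
E
```

```text
(array([-40.8, -86.3, 391. ]), array([179.9 ,   0.27, 171.08]), 'Fl', array([-0.01,  0.2 ])) (-0.3025, 254, 11.8, np.float64(267.6)) lever 0.03150000000000003
```

View pics/w12.png

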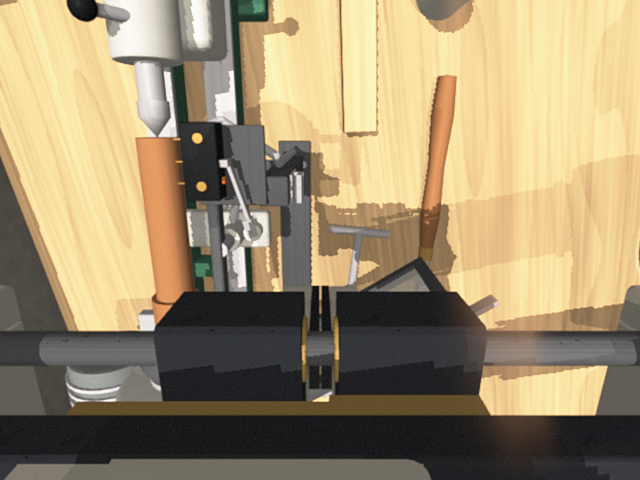

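View pics/scene12.png

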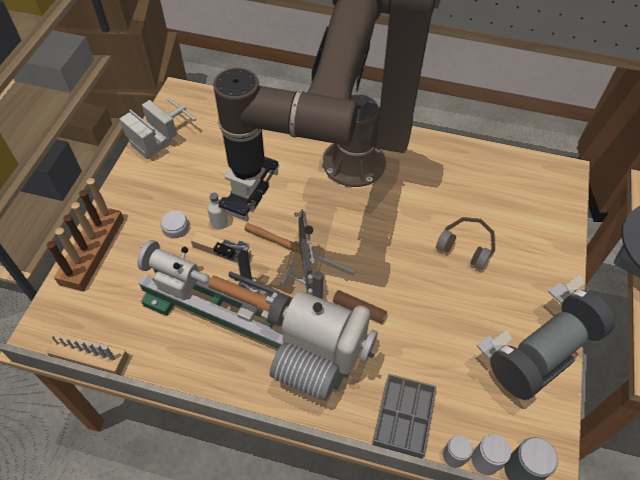

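View pics/top12.png

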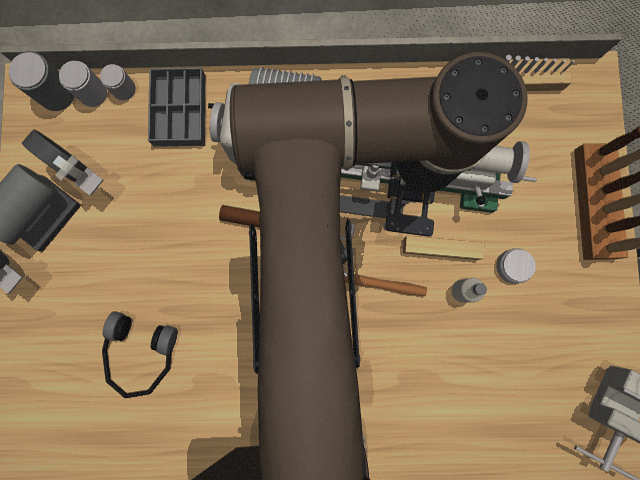

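The lever has sprung back to its earlier free line, and the bystanders sit at their starting pixels. One last check: that the latch bar is down, from the knob's position in the wrist3 and scene views.

Run:
```python
from lp import *
S=dict(np.load("scene12.npz"));W=dict(np.load("wrist3.npz"));S3=dict(np.load("scene3.npz"));S0=dict(np.load("scene0.npz"))
def blob(s,u0,v0,r):
    g=s["color"].max(-1); m=np.zeros(g.shape,np.uint8); m[v0-r:v0+r,u0-r:u0+r]=(g<48)[v0-r:v0+r,u0-r:u0+r]
    n,l,st,c=cv2.connectedComponentsWithStats(m); k=l[v0,u0]; print(st[k],c[k]); return c[k]
a=blob(S,309,230,6); b=blob(W,323,240,25); a3=blob(S3,309,230,6)
P,e=cross(ray(S3,*a3),ray(W,*b)); print(w2l(P),e*1000)
H=np.array([0,105]); l=w2l(P); r=l[:2]-H; print("r",np.hypot(*r),"gate",np.arctan2(-14.5,-125)-np.arctan2(*r[::-1]) , np.arctan2(-r[0],-r[1])-np.arctan2(14.5,125))
for k,g in [("top",0)]:
    x=np.load("scene0.npz")["color"].astype(int);y=S["color"].astype(int); d=np.abs(x-y).max(-1)>40
    for nme,bx in dict(tin=(160,208,190,240),muff=(435,215,500,272),bottleTop=(205,190,222,230),sq=(192,232,212,250),rnd=(350,290,390,325)).items(): print(nme,d[bx[1]:bx[3],bx[0]:bx[2]].mean())
o=sensors.get_obs();print(o["force"])
```

```text
[     0      0    640    480 307194] [319.50017253 239.50017253]
[ 305  223   36   36 1019] [322.49165849 240.14425908]
[     0      0    640    480 307174] [319.50091154 239.50083015]
[-108.50730865   69.87272241  235.93415912] 28.468162431112976
r 114.05157456653194 gate -0.19760066006771204 1.1422279426071194
tin 0.0
muff 0.0002699055330634278
bottleTop 0.03823529411764706
sq 0.0
rnd 0.0
[-0.17787607  0.08047874 -0.96599678]
```

Run:
```python
from lp import *
W=dict(np.load("wrist3.npz"));S3=dict(np.load("scene3.npz"))
P,e=cross(ray(S3,308.75,229.75),ray(W,322.5,240.1)); l=w2l(P); r=l[:2]-[0,105]
print(l,e*1000,np.hypot(*r),np.arctan2(-r[0],-r[1])-np.arctan2(14.5,125))
S=dict(np.load("scene12.npz"));c=np.hstack([cv2.resize(x["color"][205:300,270:340],None,fx=5,fy=5) for x in(S3,S)]);cv2.imwrite("pics/cmp.png",c)
```

```text
[-111.6587853    50.38430733  271.14834419] 1.5409711247971358 124.30027441993464 1.0003983848559512
```

View pics/cmp.png

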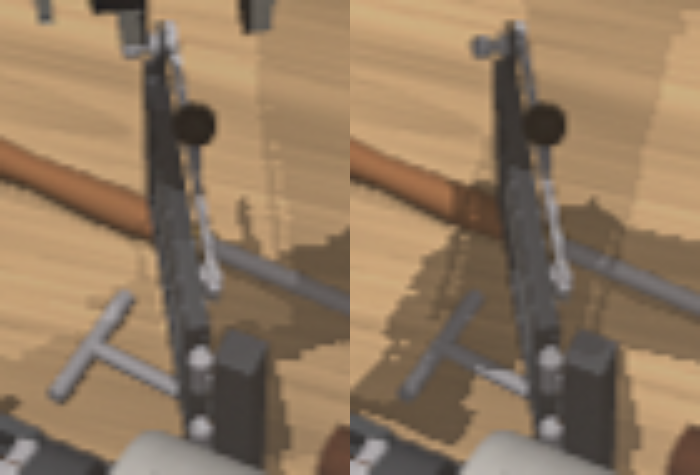

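The knob triangulates at 271 mm height (270.8 mm at the start), so the bar is down. The gate is at about 1.0 rad and unchanged between the two pictures, with the key and gouge in place.

```bash
python3 -c "
from h import *
print(np.abs(sensors.get_obs()['qvel']).max()); print(order.close_job())"
```

```text
1.37587458900455
the job is handed in; nothing more can be done
None
```

I've handed the job in, with the gate left open; the hand-in gave no verdict. I pinched the knob and lifted the latch bar about 0.23 rad. I swung the gate to about 1.0 rad, lowered the bar and let go. Then I pressed the roller with the shut fingertips and held it. After that I backed off and rose clear, at about 14 s of the 54 s allowed.

**Press depth:** this is the least certain figure. The first hold, about half a second, read 0.244–0.249 rad. The same measurement on the shut-gate picture (known to be about 0.23) came out about 10% high, so that hold may really have been only 0.215–0.22. I pressed 1.5 mm further, to 0.27 as read (about 0.245 corrected). I held there for another half second or more. By either figure it stayed past the 0.20 click and below 0.32.

**Last checks:**
- **Gate:** about 1.0 rad, in the same place in the pictures before and after the press.
- **Latch:** bar down, with the knob at 271 mm height, the same as at the start.
- **Lever:** back on its free line. It read 0.03 rad off, about the error seen between different camera heights.
- **Bystanders:** the tin, square blank, round blank and ear muffs were pixel-unchanged. The bottle differed in 4% of its pixels, and the gripper was beside it in that view. The gouge and chuck key I judged by eye only; both looked in place.
- **Robot:** clear of everything, with about 1 N or less on the tool.

An automatic check of the knob in the scene picture failed because its colour mask found nothing. I redid that one from hand-read pixels.

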